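# Close and latch the lamp cover of a slide projector

### The job

The projector has a new lamp: swing the drop-down cover at its rear end up against its seal, throw the wire loop of the toggle latch over the keeper on top of the cover, then press the latch lever down until its spring catch holds it, so that the cover is pulled tight and stays so. How deep the catch snaps in differs from projector to projector, so go by feel, and never push on any part of the projector with more than 25 N. Leave the filter glass, the grille and the lens hood where they lie.

Things in the scene. Friction and masses are not known exactly. Their poses are not given: they have to be found in the camera images.
- projector: slide projector, fixed. Origin on the table right under the latch lever's pivot; x points level from the lens to the cover at the rear, z up (mm below are in this frame). Grey lamp house x -115 to 40, y -75 to 75, flat roof at z 130. Black slide gate x -230 to -115, top z 100, slides standing in it to z 132; lens on to x -285. The toggle latch lies on the roof and works in the plane y = 0.
- cover_hinge (a point): middle of the hinge line (along y) of the blue enamel cover, at x 40, z 14. The cover is 150 wide, 24 thick and 124 high; shut, it stands upright over x 40 to 64, its top at z 138, 8 above the roof.
- cover (a joint): angle of the cover: 0 = shut metal to metal, grows as its top leans outwards (+x). Starts between 0.15 and 0.45 rad and stays where it is left (about 3 N at the knob moves it). It meets the rubber seal at about 0.042; from there the seal gives about 8 N per mm. Below 0.055 it is against the seal, near enough for the loop; the shut latch holds it at about 0.009.
- cover_knob (a point): centre of the outer end face of the cover's round black knob (24 diameter, sticks 32 out of the cover's outer face). On the cover it is 56 outwards and 95 up from the hinge line: at x 96, z 109 with the cover at 0.
- keeper (a point): on the keeper, a steel hook in the middle of the cover's top edge: post 16 wide, 4 thick, 12 high, with a nose at its head that overhangs 5 outwards, 8 of room under it. The point is on the post's outer face, 3 above the cover's top (5.5 outwards, 127 up from the hinge line). Axes turn with the cover: x outwards, z up. The hooked, taut cross bar lies at x 2, z -1 to 3 from here.
- lever_pivot (a point): pivot of the latch lever, at x 0, z 148. Steel base plate x -49 to 13, pivot cheeks 22 high.
- lever (a joint): angle of the steel lever (49 long, 4 thick, 16 wide, 24 at the tip): 0 = lying level over the roof with its tip towards -x; grows as the tip rises and goes over towards the cover, 1.57 = upright, at most 2.0. Starts between 1.6 and 1.9 and stays where it is left (2 N at the tip moves it). Drawing the hooked loop taut takes 3 to 7 N at the tip between about 1.1 and 0.4 rad.
- lever_tip (a point): middle of the lever's tip edge, on the face that is pressed (upper when shut): 49 from the pivot, 2 above the lever's mid-plane, which passes through the pivot.
- catch_bracket (a point): foot of the spring catch's bracket on the roof (x -50 to -74, not higher than the lever). Below lever 0.11 rad its bevel and a spring plunger push the lever back up. It snaps over the tip at a lever angle between 0.01 and -0.06, different each time; pressed slowly 40 from the pivot this takes 14 to 20 N. Let go, a caught lever stays at -0.04 to 0.02, an uncaught one springs up to about 0.1.
- loop_hinge (a point): hinge of the wire loop on the lever, 16 from the lever's pivot towards the tip. The loop is a U of 5 mm steel wire, 39 wide outside, 65 from this hinge to the centre of its cross bar; its side wires pass either side of the lever and its cross bar clears the lever's tip.
- loop (a joint): it points from its hinge at an elevation of (loop - lever) rad, measured from +x upwards. Swings freely; starts at its stop, 3.9, leaning back to -x, bar 80 to 92 over the roof. Pushed past upright it falls by its weight; with the lever as it starts and the cover on its seal it clears the nose, lands on the cover's top 8 to 16 outside the keeper; drawing the lever back hooks it.
- loop_bar (a point): middle of the loop's cross bar (5 thick, along y).
- filter_glass: amber heat-filter glass, 50 by 50 by 4, lying flat; leave alone. Origin at the centre of its underside.
- grille: steel cooling grille, 90 by 70 by 6, lying flat; leave alone. Origin at the centre of its underside.
- lens_hood: black lens hood, a ring 66 across and 38 high; leave alone. Origin at the centre of its underside.

How it is judged (in metres and radians):
On the way, in this order (a step that is already met when the one before it is completed fails the run):
1. the cover is swung up against its seal (value of joint cover below 0.055 rad), for 0.2 s.
2. the loop lies over the keeper, its cross bar behind the hook (value of joint cover below 0.06 rad and x of loop_bar in the frame of keeper between 0.0005 and 0.02 m and z of loop_bar in the frame of keeper between -0.003 and 0.004 m), for 0.2 s.
At the end, for the whole second after the job is handed in: The latch lever lies caught (joint lever below 0.05 rad), the loop's cross bar is hooked behind the keeper (0.5 to 6 mm outside the post's face, 3 mm below to 4 mm above the keeper point), the cover is pulled tight (joint cover below 0.016 rad), and the robot has let go (value of joint lever below 0.05 rad and value of joint cover below 0.016 rad and x of loop_bar in the frame of keeper between 0.0005 and 0.006 m and z of loop_bar in the frame of keeper between -0.003 and 0.004 m); the robot touches nothing.
It fails at once if the fingers push on any part of the projector with more than 25 N (contact force between the fingers and projector above 25 N).
It fails at once if the filter glass, the grille or the lens hood is moved by more than 15 mm (distance of any of filter_glass, grille, lens_hood from where it was at the start of the episode above 0.015 m).
It also fails if it takes over 72 s, if anything falls off the work surface, if the arm or the gripper's body presses on something with over 40 N, if the wrist force passes 120 N, or if a joint passes its speed limit or range.

### The arm

A 6-joint arm with a two-finger parallel gripper is mounted at the origin on the work surface. World frame = base frame: x ahead of the robot, y to its left, z up, the work surface at z = 0. Lengths are in mm, angles in rad, forces in N, time in s.
With the tool pointing down it reaches from about 275 to 750 mm from the base axis. Payload 10.2 kg.
Tool frame: the origin (TCP) lies where the fingers leave the gripper's body, on its centre line; the fingertips stand 73 mm ahead of it and the grasp point (between the pads) lies 54 mm ahead of it (ctrl.tip_extent is the z of the fingertips in the tool frame, in mm); z points along the fingers, y is the line along which they close (so a half turn about z gives the same grasp; the last joint's range is limited). The gripper opens to 85 mm and grips with 20 to 120 N. Pads are 22 mm wide; open, the fingers measure 114 mm over their backs; the gripper's body (76 mm by 85 mm) begins 54 mm behind the grasp point. The pads swing forward as they close: fully open they stand 13 mm farther back than shut.
Start: joints at [1.029, 0.313, 1.498, -0, 1.331, -0.223], TCP at [164.562, 498.549, 303.894] pointing down, gripper open.
Joint ranges: [-2.94, 2.94], [-0.97, 2.17], [0.19, 2.56], [-1.23, 4.37], [0.02, 3.11], [-2.88, 2.88]. Speed limits (rad/s): [2.39, 2.39, 3.01, 3.14, 3.14, 3.14].

### API

Orientations are given as a unit quaternion [w, x, y, z].
In Python, from rig import readout, cams, order, ctrl gives the robot as it stands.
- The arm moves only by the shell command python3 -m handwheel 'ROWS' [OPENING] [FORCE]. ROWS is a JSON list that holds a single list of rows (three levels of brackets), with 1 to 8 rows, each of 6 numbers: dx, dy, dz in mm, then a rotation vector rx, ry, rz in rad; each row is the pose to reach, as a shift and turn from the pose commanded when the command began, along the tool's axes at that moment; what a row does not reach only later rows make up. A row lasts 1/10 s, in which the tool goes at most 50 mm and 0.15 rad, less where a joint would pass 70% of its speed; a pose out of reach is approached as far as the arm can. OPENING is the opening from 0.0 (shut) to 1.0 (fully open), set as the command begins (- or left out keeps the last). The fingers move at their own pace and stop on an object; FORCE is the grip in N (left out, the last holds). Time passes only in rows, so rows that do not move let the fingers close. It prints the time, the measured TCP pose, the force, the opening and the grip force at its end. Input that does not fit is refused with a message, and nothing moves.
- readout.sense(): the state, without advancing time (a new reading comes with each control period).
- cams.capture(name): name is "side" or "top"; returns (picture, depth): 400x640x3 uint8, red, green, blue; 400x640 float32, mm along the optical axis (not along the pixel's ray), 0 where there is no reading.
- cams.calibration(name): a dict with "fx", "fy", "cx", "cy" (pixels), "position" and "attitude" of the camera in the world. Camera axes: x right, y down, z forward; pixel columns grow to the right and rows downward; lengths in mm; the calibration is good to about 2 mm. A picture is of the moment at which its call begins. calibration takes no time and is no camera call.
- order.finish_job(): hands the job in; it is judged then, once.
Trained networks look in the newest picture that a camera, given by its name, has taken for a name from the list of things; names that differ only in an ending like _2 or _b are one class to them, and where a whole thing is asked for, a point or a joint stands for the part that bears it (a point fixed in the world has none). Each returns a list of dicts, best first, with "p" (0 to 1); they miss things now and then, are a little off and sometimes report something else, mostly with a low value. They report only what shows in the picture. A call takes as long as a camera call.
- cams.trace(target, camera): "pixels" (400x640 bool, what is visible of it) and "bbox" ([left, top, right, bottom] in pixels, round what is visible of it).
- cams.spot_point(target, camera): "uv" ([column, row] in pixels: a listed point, or the origin of a listed thing).
The state is a dict: "time_s": time; "joints": joint angles; "dq": joint speeds; "tau": joint torques, N m; "eef_pos": TCP position; "ee_rot": TCP orientation; "force": force on the tool from outside, world axes, zero at the start; "wrist_torque": the same for the moment, N m; "grip_width": opening from 0.0 (shut) to 1.0 (fully open); "grip_force": force on a finger pad.
Only numpy, scipy, OpenCV 4.12 (cv2) and the standard library are available. Lean on these libraries where they do the work, as an engineer would, in place of code of your own. Each camera call takes 0.05 s, during which the arm holds its last target. There are 200 camera calls.

## Working session

There is one attempt and no reset: what is moved stays moved. The work goes in short steps, Python scripts to look and compute and a shell command to move; the robot and the scene stay as the last step left them, time stands still between calls to the robot, and variables do not carry over. Pictures are saved under pics/ and viewed, at most 10 in all, crops included, and the job is handed in when it is done.

```bash
ls; mkdir -p pics
cat > h.py <<'E'
import numpy as np, cv2
from scipy.spatial.transform import Rotation as R
from rig import readout, cams, order, ctrl
def q2R(q): return R.from_quat([q[1],q[2],q[3],q[0]]).as_matrix()
def cal(n):
    c=cams.calibration(n); a=np.array(c['attitude'],float)
    M=q2R(a) if a.size==4 else a.reshape(3,3)
    return c,M,np.array(c['position'],float)
def ray(n,uv):
    c,M,p=cal(n); d=M@np.array([(uv[0]-c['cx'])/c['fx'],(uv[1]-c['cy'])/c['fy'],1.]); return p,d
def deproj(n,uv,dep):
    p,d=ray(n,uv); u,v=int(round(uv[0])),int(round(uv[1])); z=dep[v-1:v+2,u-1:u+2]; z=z[z>0]
    return p+d*np.median(z) if len(z) else None
def proj(n,P):
    c,M,p=cal(n); q=M.T@(np.array(P)-p); return [c['fx']*q[0]/q[2]+c['cx'],c['fy']*q[1]/q[2]+c['cy']]
def tri(a,uva,b,uvb):
    p1,d1=ray(a,uva);p2,d2=ray(b,uvb);d1/=np.linalg.norm(d1);d2/=np.linalg.norm(d2)
    t=np.linalg.lstsq(np.c_[d1,-d2],p2-p1,rcond=None)[0]; x,y=p1+d1*t[0],p2+d2*t[1]
    return (x+y)/2,np.linalg.norm(x-y)
E
cat > look.py <<'E'
from h import *
np.set_printoptions(precision=1,suppress=True)
for n in("side","top"):
    im,d=cams.capture(n); cv2.imwrite(f"pics/{n}0.png",im[:,:,::-1]); c,M,p=cal(n); print(n,c); 
S={}
for t in("projector","cover_hinge","cover_knob","keeper","lever_pivot","lever_tip","catch_bracket","loop_hinge","loop_bar"):
    r={}
    for n in("side","top"):
        o=cams.spot_point(t,n)
        if o: r[n]=o[0]['uv']; print(t,n,np.array(o[0]['uv']),round(o[0]['p'],2))
    if len(r)==2: print('   tri',*tri("side",r["side"],"top",r["top"]))
print(readout.sense())
E
python3 look.py
```

```text
pics
side {'fx': 380.43859130559656, 'fy': 380.43859130559656, 'cx': 315.529263055465, 'cy': 204.49576598605256, 'position': array([313.2, 426.5, 521.4]), 'attitude': array([ 0.1, -0.1,  0.9, -0.5])}
top {'fx': 458.6172468997885, 'fy': 458.6172468997885, 'cx': 318.11415302601756, 'cy': 188.33352779722946, 'position': array([ 391.9, -127.7, 1132.8]), 'attitude': array([ 0. , -0.7,  0.7, -0. ])}
projector top [276.8 192.2] 0.95
cover_hinge side [291.8 217.3] 0.67
cover_hinge top [294.  192.8] 0.66
   tri [501.6 -70.6 116.6] 32.395287230199145
cover_knob side [313.  177.7] 0.54
cover_knob top [324.2 186.6] 0.89
   tri [ 498.3 -141.6  157.6] 5.797417377276748
keeper side [307.8 195.6] 0.76
keeper top [304.8 186.5] 0.93
   tri [ 497.6 -100.4  145.1] 0.9825367524747647
lever_pivot side [292.8 216.7] 0.94
lever_pivot top [270.3 186.6] 0.92
   tri [497.5 -26.2 152.3] 2.429406329127117
lever_tip side [294.3 191. ] 0.89
lever_tip top [269.4 183.4] 0.73
   tri [496.6 -29.9 199.8] 2.646304709271033
catch_bracket side [280.6 252.7] 0.9
catch_bracket top [244.5 187. ] 0.63
   tri [498.3  33.  126.5] 0.05461369321314418
loop_hinge side [295.3 210.9] 0.97
loop_hinge top [270.3 184.3] 0.6
   tri [497.6 -28.3 162.8] 5.279026821926593
loop_bar side [283.3 192.9] 0.52
{'time_s': 1.0, 'joints': array([ 1. ,  0.3,  1.5, -0. ,  1.3, -0.2]), 'dq': array([ 0., -0.,  0.,  0., -0., -0.]), 'tau': array([  0. , -41.2, -26. ,  -0. ,   0. ,   0. ]), 'eef_pos': array([164.6, 498.6, 303.9]), 'ee_rot': array([0. , 0.2, 1. , 0. ]), 'force': array([-0.5,  0.4, -0.3]), 'wrist_torque': array([-0. ,  0.1, -0. ]), 'grip_force': 0.0, 'grip_width': 1.0015390920421257}
```

View pics/side0.png

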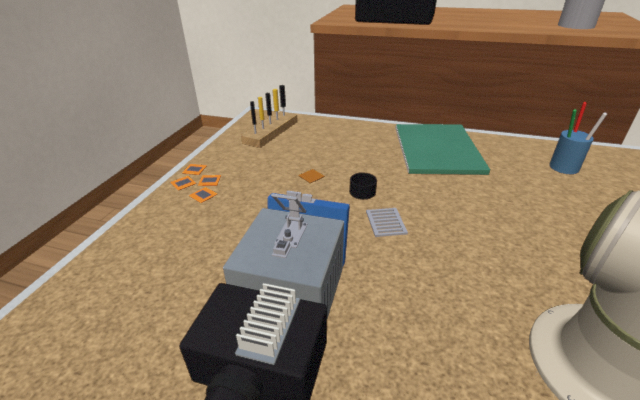

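View pics/top0.png

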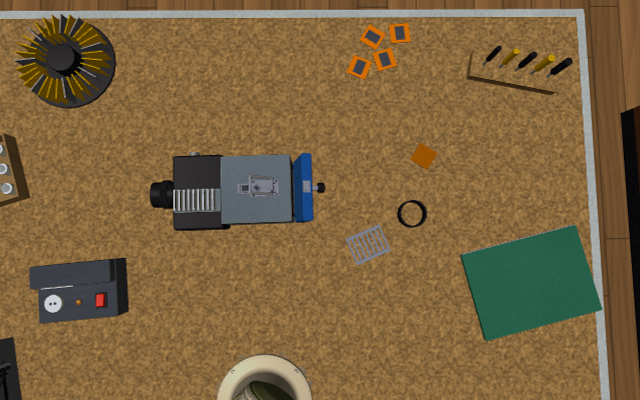

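```bash
cat > fit.py <<'E'
from h import *
np.set_printoptions(precision=2,suppress=True)
im,d=cams.capture("top"); c,M,p=cal("top")
v,u=np.mgrid[0:400,0:640]
P=p+(np.stack([(u-c['cx'])/c['fx'],(v-c['cy'])/c['fy'],np.ones_like(u)],-1)*d[...,None])@M.T
x,y,z=P[...,0],P[...,1],P[...,2]
roi=(abs(x-497)<100)
sel=roi&(y<90)&(y>-66)&(abs(z-130)<6)
print('roof z',np.median(z[sel]),sel.sum()); print(cv2.minAreaRect(P[sel][:,:2].astype(np.float32)))
# side edges: per y-bin x min/max
for f in(np.min,np.max):
    Y=np.arange(-50,75,8.); X=[f(x[sel&(abs(y-b)<4)]) for b in Y]; print(np.polyfit(Y,X,1),np.round(X,1))
print('front edge y per x',[round(y[sel&(abs(x-b)<5)].max(),1) for b in range(430,570,20)])
o=cams.trace("cover","top")
if o:
  m=o[0]['pixels']; print('cover p',o[0]['p'],m.sum())
  Q=P[m&(d>0)]; Q=Q[(Q[:,2]>40)]
  for b in range(-140,-70,4):
    s=Q[(abs(Q[:,1]-b)<2)]
    if len(s): print(b,len(s),np.median(s[:,2]).round(1),s[:,0].min().round(1),s[:,0].max().round(1))
s=readout.sense(); print(q2R(s['ee_rot']),ctrl.tip_extent,s['ee_rot'].tolist())
for n in("loop_bar","cover_knob","lever_tip"):
  for q in("side","top"):
    for r in cams.spot_point(n,q)[:2]: print(n,q,np.array(r['uv']),round(r['p'],2))
E
python3 fit.py
```

```text
roof z 129.8629721175709 4260
((495.2760009765625, 9.337760925292969), (150.91842651367188, 151.72042846679688), 1.113783359527588)
[ -0.04 421.42] [423.2 423.2 423.1 423.1 421.2 421.1 421.2 421.1 421.1 421.1 421.2 419.2
 419.2 419.1 419.2 419.1]
[ -0.03 569.45] [571.9 571.4 569.2 569.8 569.4 569.6 569.6 570.2 570.1 569.7 567.5 567.3
 567.7 567.4 567.6 567.6]
front edge y per x [np.float64(81.0), np.float64(84.3), np.float64(84.8), np.float64(85.2), np.float64(85.3), np.float64(85.6), np.float64(85.6)]
cover p 0.82 1228
-140 14 107.0 491.2 506.3
-136 8 105.6 491.5 507.1
-132 16 107.8 491.1 506.9
-128 14 104.7 491.2 507.2
-124 12 104.2 493.7 505.4
-120 6 104.5 493.8 504.9
-116 29 130.5 429.5 508.7
-112 116 131.9 427.3 571.4
-108 135 132.5 425.1 573.4
-104 134 133.6 425.2 573.5
-100 136 134.1 423.8 573.5
-96 89 134.5 423.6 572.8
-92 116 126.5 423.9 570.4
-88 96 106.2 424.4 568.4
-84 99 84.9 424.9 568.7
-80 63 67.2 425.5 568.1
-76 82 46.9 433.0 568.5
[[-0.95  0.31 -0.  ]
 [ 0.31  0.95 -0.  ]
 [ 0.   -0.   -1.  ]] 72.6 [-1.1406992814669388e-05, 0.15871457879562487, 0.9873245071115044, -2.1524087569660266e-06]
loop_bar side [283.3 192.9] 0.52
loop_bar top [295.3 192.3] 0.69
cover_knob side [313.  177.7] 0.54
cover_knob top [325.9 184.8] 0.69
lever_tip side [294.3 191. ] 0.89
lever_tip top [271.7 181.7] 0.5
```

Run:
```python
import cv2
a=cv2.imread('pics/side0.png')[170:270,225:355]; b=cv2.imread('pics/top0.png')[145:235,215:335]
cv2.imwrite('pics/c0.png',cv2.vconcat([cv2.resize(a,(390,300),interpolation=2),cv2.resize(b,(390,292),interpolation=2)]))
```

```text
(no output)
```

View pics/c0.png

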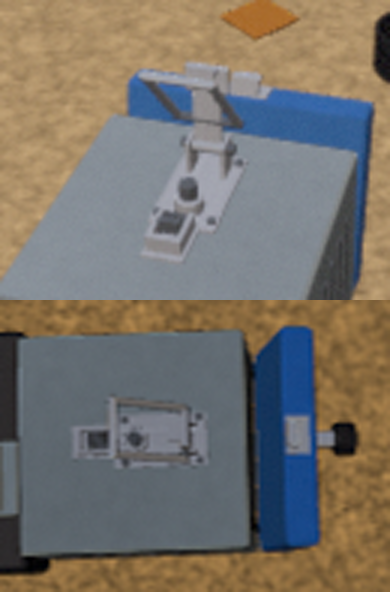

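```bash
cat > go.py <<'E'
# usage: go.py px pz [pitch]: delta (tool axes) to put closed fingertip centre at projector x=px,z=pz in plane y=0
import sys; from h import *
O=np.array([496.3,-28.5,0]); ax=np.array([.028,-1,0])/np.hypot(.028,1)
px,pz=map(float,sys.argv[1:3])
s=readout.sense(); A=q2R(s['ee_rot']); x=-ax; z=np.array([0,0,-1.]); T=np.c_[x,np.cross(z,x),z]
t=O+ax*px+np.array([0,0,pz+ctrl.tip_extent]); d=A.T@(t-s['eef_pos'])
tip=s['eef_pos']+A[:,2]*ctrl.tip_extent-O
print('d',d.round(1),R.from_matrix(A.T@T).as_rotvec().round(3),'now px,pz',(tip@ax).round(1),tip[2].round(1),'F',s['force'].round(1),'t',s['time_s'],'w',round(s['grip_width'],3),'ext',ctrl.tip_extent,'j6',s['joints'][5].round(2))
E
python3 -m handwheel '[[[-50, -50, -45, 0, 0, 0.1], [-267, -275, -50, 0, 0, 0.61], [-267, -275, -50, 0, 0, 0.61], [-267, -275, -50, 0, 0, 0.61], [-267, -275, -50, 0, 0, 0.61], [-267, -275, -50, 0, 0, 0.61], [-267, -275, -50, 0, 0, 0.61], [-267, -275, -50, 0, 0, 0.61]]]' 0.0 20; python3 go.py 155 245
```

```text
time_s: 2.2
eef_pos: [332.4, 151.6, 354.3]
ee_rot: [0.0, 0.448, 0.894, 0.0]
force: [0.9, 0.0, 0.5]
grip_width: 0.004
grip_force: 0.0
d [-369.1  -65.6   36.9] [0.001 0.    0.613] now px,pz -184.6 281.7 F [0.9 0.  0.5] t 2.2 w 0.004 ext 72.6 j6 -0.54
```

```bash
python3 -m handwheel '[[[-369, -66, 0, 0, 0, 0.613], [-369, -66, 0, 0, 0, 0.613], [-369, -66, 0, 0, 0, 0.613], [-369, -66, 0, 0, 0, 0.613], [-369, -66, 0, 0, 0, 0.613], [-369, -66, 0, 0, 0, 0.613], [-369, -66, 0, 0, 0, 0.613], [-369, -66, 0, 0, 0, 0.613]]]'; python3 go.py 155 85
```

```text
time_s: 3.0
eef_pos: [500.8, -184.7, 353.2]
ee_rot: [-0.0, 0.698, 0.716, -0.0]
force: [-1.2, 1.5, -0.3]
grip_width: 0.0
grip_force: 0.0
d [  1.3  -0.  195.6] [-0.001  0.    -0.001] now px,pz 156.2 280.6 F [-1.2  1.5 -0.3] t 3.0 w 0.0 ext 72.6 j6 -0.6
```

```bash
python3 -m handwheel '[[[0, 0, 50, 0, 0, 0], [0, 0, 100, 0, 0, 0], [0, 0, 150, 0, 0, 0], [0, 0, 195, 0, 0, 0], [0, 0, 195, 0, 0, 0], [10, 0, 195, 0, 0, 0], [20, 0, 195, 0, 0, 0], [20, 0, 195, 0, 0, 0]]]'; python3 go.py 112 85
```

```text
time_s: 3.8
eef_pos: [500.1, -160.2, 161.2]
ee_rot: [0.002, 0.696, 0.718, 0.001]
force: [0.4, 0.0, 0.1]
grip_width: -0.002
grip_force: 0.0
d [19.8 -0.1  3.5] [0.003 0.002 0.003] now px,pz 131.9 88.6 F [0.4 0.  0.1] t 3.8 w -0.002 ext 72.6 j6 -0.56
```

```bash
python3 -m handwheel '[[[3, 0, 0, 0, 0, 0], [6, 0, 0, 0, 0, 0], [9, 0, 0, 0, 0, 0], [11, 0, 0, 0, 0, 0], [13, 0, 0, 0, 0, 0], [15, 0, 0, 0, 0, 0], [15, 0, 0, 0, 0, 0]]]'; python3 go.py 112 85
```

```text
time_s: 4.5
eef_pos: [499.9, -147.6, 160.4]
ee_rot: [0.003, 0.697, 0.717, 0.0]
force: [1.0, -6.9, 5.3]
grip_width: 0.003
grip_force: 3.2
d [ 7.2 -0.3  2.8] [0.004 0.004 0.001] now px,pz 119.4 87.8 F [ 1.  -6.9  5.3] t 4.5 w 0.003 ext 72.6 j6 -0.54
```

```bash
python3 -m handwheel '[[[1, 0, 0, 0, 0, 0], [2, 0, 0, 0, 0, 0], [3, 0, 0, 0, 0, 0], [4, 0, 0, 0, 0, 0], [4, 0, 0, 0, 0, 0]]]'; python3 go.py 112 85;python3 -m handwheel '[[[1, 0, 0, 0, 0, 0], [2, 0, 0, 0, 0, 0], [2, 0, 0, 0, 0, 0]]]'; python3 go.py 112 85
```

```text
time_s: 5.0
eef_pos: [499.7, -143.5, 160.3]
ee_rot: [0.002, 0.697, 0.717, 0.0]
force: [1.2, -5.3, 4.7]
grip_width: -0.002
grip_force: 2.9
d [ 3.1 -0.2  2.6] [0.003 0.003 0.001] now px,pz 115.3 87.7 F [ 1.2 -5.3  4.7] t 5.0 w -0.002 ext 72.6 j6 -0.53
time_s: 5.3
eef_pos: [499.6, -141.4, 160.2]
ee_rot: [0.002, 0.697, 0.717, 0.0]
force: [0.3, -6.0, 4.3]
grip_width: -0.002
grip_force: 2.7
d [ 1.  -0.2  2.6] [0.003 0.003 0.001] now px,pz 113.2 87.6 F [ 0.3 -6.   4.3] t 5.3 w -0.002 ext 72.6 j6 -0.53
```

Nearly there; go on by 1 mm steps until the force rises.

```bash
for i in 1 2; do :; done; python3 -m handwheel '[[[1, 0, 0, 0, 0, 0], [1, 0, 0, 0, 0, 0]]]' | grep -E 'pos|^force'; python3 -m handwheel '[[[1, 0, 0, 0, 0, 0], [1, 0, 0, 0, 0, 0]]]' | grep -E 'pos|^force'; python3 -m handwheel '[[[0.5, 0, 0, 0, 0, 0], [0.5, 0, 0, 0, 0, 0]]]'| grep -E 'pos|^force'
```

```text
eef_pos: [499.5, -140.4, 160.1]
force: [1.2, -5.1, 3.1]
eef_pos: [499.5, -139.7, 160.2]
force: [-0.0, -6.7, 5.2]
eef_pos: [499.5, -139.5, 160.3]
force: [-1.1, -9.5, 5.8]
```

```bash
python3 -m handwheel '[[[0.5, 0, 0, 0, 0, 0], [0.5, 0, 0, 0, 0, 0]]]'| grep -E 'pos|^force';python3 -m handwheel '[[[0.5, 0, 0, 0, 0, 0], [0.5, 0, 0, 0, 0, 0]]]'| grep -E 'pos|^force';python3 -m handwheel '[[[0.4, 0, 0, 0, 0, 0], [0.4, 0, 0, 0, 0, 0]]]'| grep -E 'pos|^force'
python3 - <<'E'
from h import *
cams.capture("top");cams.capture("side")
for n in("keeper","cover_knob"):
    a=cams.spot_point(n,"side");b=cams.spot_point(n,"top"); print(n,[(x[0]['uv'],x[0]['p']) for x in(a,b) if x], tri("side",a[0]['uv'],"top",b[0]['uv']) if a and b else '')
E
```

```text
eef_pos: [499.6, -139.2, 160.4]
force: [-1.4, -8.8, 7.4]
eef_pos: [499.6, -139.0, 160.6]
force: [-0.9, -12.2, 6.4]
eef_pos: [499.6, -138.8, 160.6]
force: [-1.3, -12.9, 7.1]
keeper [([305.2, 204.2], 0.66), ([295.0, 186.0], 0.52)] (array([497.44586412, -79.40671131, 140.99157141]), np.float64(2.63037260828685))
cover_knob [([310.1, 206.3], 0.58)]
```

```bash
python3 -m handwheel '[[[-5, 0, 0, 0, 0, 0], [-25, 0, 0, 0, 0, 0], [-25, 0, -50, 0, 0, 0], [-25, 0, -100, 0, 0, 0], [-25, 0, -150, 0, 0, 0], [-25, 0, -190, 0, 0, 0], [-25, 0, -190, 0, 0, 0]]]'|grep -E 'time|pos'; python3 go.py -75 275
```

```text
time_s: 7.5
eef_pos: [500.2, -161.7, 354.4]
d [2.083e+02 1.000e-01 5.800e+00] [0.008 0.005 0.001] now px,pz 133.6 281.8 F [-0.3  0.3 -0.1] t 7.5 w 0.001 ext 72.6 j6 -0.57
```

```bash
python3 -m handwheel '[[[50, 0, 0, 0, 0, 0], [100, 0, 0, 0, 0, 0], [150, 0, 0, 0, 0, 0], [200, 0, 0, 0, 0, 0], [208, 0, 0, 0, 0, 0], [208, 0, 35, 0, 0, 0], [208, 0, 60, 0, 0, 0], [208, 0, 60, 0, 0, 0]]]'|grep -E 'time|pos'; python3 go.py -60 209
python3 - <<'E'
from h import *
im,d=cams.capture("side");cams.capture("top")
cv2.imwrite('pics/s1.png',cv2.resize(im[120:280,200:380,::-1],None,fx=3,fy=3))
for n in("loop_bar","lever_tip","keeper","lever_pivot"):
    a=cams.spot_point(n,"side");b=cams.spot_point(n,"top"); print(n,[(np.round(x[0]['uv'],1),x[0]['p']) for x in(a,b) if x], tri("side",a[0]['uv'],"top",b[0]['uv']) if a and b else '')
E
```

```text
time_s: 8.3
eef_pos: [492.3, 46.3, 285.7]
d [-14.9   1.9   4. ] [-0.007 -0.001  0.001] now px,pz -75.0 213.1 F [-0.7  0.8  0.6] t 8.3 w 0.002 ext 72.6 j6 -0.17
loop_bar [(array([283.1, 193.9]), 0.63), (array([249. , 184.2]), 0.43)] (array([495.40132144,   9.65719901, 219.72431762]), np.float64(2.7234430021566505))
lever_tip [(array([294. , 193.5]), 0.79), (array([270.3, 183.2]), 0.63)] (array([497.73060549, -31.15165089, 194.15168374]), np.float64(2.471313400064712))
keeper [(array([300.8, 202.3]), 0.92), (array([294.9, 189. ]), 0.61)] (array([497.22988834, -77.46286557, 145.57333034]), np.float64(11.44982336027929))
lever_pivot [(array([292.9, 220.2]), 0.63), (array([271.6, 184.2]), 0.88)] (array([501.38189908, -28.6878977 , 142.80299085]), np.float64(2.4966551958396392))
```

View pics/s1.png

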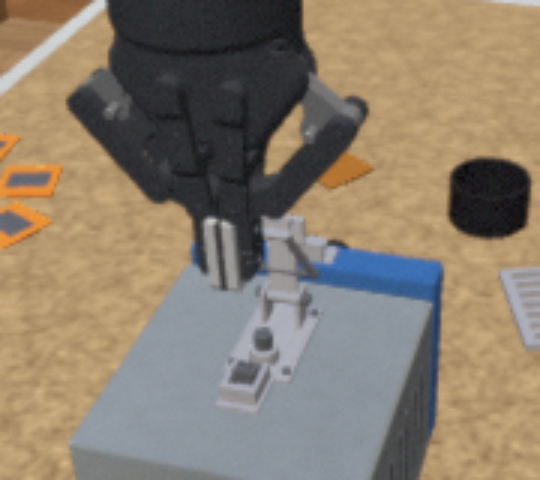

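```bash
python3 -m handwheel '[[[0, 2, 6, 0, 0, 0], [-15, 2, 6, 0, 0, 0], [-28, 2, 6, 0, 0, 0], [-36, 2, 6, 0, 0, 0], [-44, 2, 6, 0, 0, 0], [-52, 2, 6, 0, 0, 0], [-60, 2, 6, 0, 0, 0], [-68, 2, 6, 0, 0, 0]]]'|grep -E 'time|pos|force'; python3 go.py 10 209; python3 -m handwheel '[[[-5, 0, 0, 0, 0, 0], [-10, 0, 0, 0, 0, 0], [-14, 0, 0, 0, 0, 0], [-14, 0, 0, 0, 0, 0], [-14, 0, 0, 0, 0, 0]]]'|grep -E 'time|pos|force'; python3 go.py -75 280;  python3 - <<'E'
from h import *
im,d=cams.capture("side")
cv2.imwrite('pics/s2.png',cv2.resize(im[120:280,200:380,::-1],None,fx=3,fy=3))
E
```

```text
time_s: 9.6
eef_pos: [497.4, -22.0, 282.9]
force: [0.6, -0.4, -0.2]
grip_force: 0.0
d [-16.4  -1.3   1.3] [0.    0.    0.001] now px,pz -6.4 210.3 F [ 0.6 -0.4 -0.2] t 9.6 w 0.0 ext 72.6 j6 -0.31
time_s: 10.1
eef_pos: [497.8, -35.4, 282.9]
force: [0.2, -0.3, 0.1]
grip_force: 0.0
d [ 81.9  -1.2 -69.7] [ 0.    -0.     0.001] now px,pz 6.9 210.3 F [ 0.2 -0.3  0.1] t 10.1 w -0.004 ext 72.6 j6 -0.34
```

View pics/s2.png

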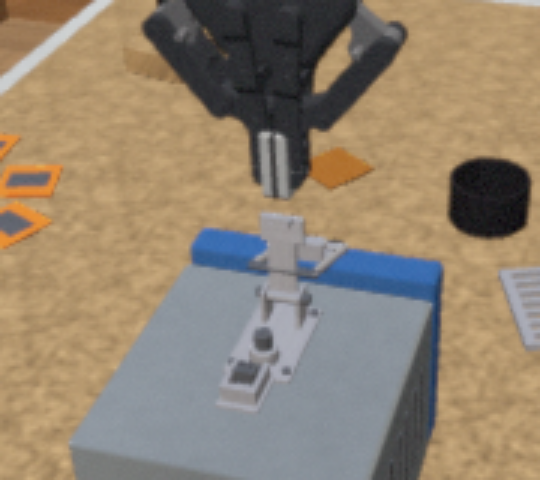

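```bash
python3 -m handwheel '[[[-31, -1, 0, 0, 0, 0], [-31, -1, 20, 0, 0, 0], [-31, -1, 20, 0, 0, 0], [-20, -1, 20, 0, 0, 0], [-16, -1, 20, 0, 0, 0], [-12, -1, 20, 0, 0, 0], [-8, -1, 20, 0, 0, 0], [-4, -1, 20, 0, 0, 0]]]'|grep -E 'time|pos|^force'; python3 go.py 10 190
python3 - <<'E'
from h import *
im,d=cams.capture("side");cams.capture("top")
for n in("loop_bar","lever_tip","keeper","lever_pivot"):
    a=cams.spot_point(n,"side");b=cams.spot_point(n,"top"); print(n,[(np.round(x[0]['uv'],1),x[0]['p']) for x in(a,b) if x], tri("side",a[0]['uv'],"top",b[0]['uv']) if a and b else '')
E
```

```text
time_s: 10.95
eef_pos: [497.1, -39.2, 263.4]
force: [-0.4, -1.5, 2.1]
d [ 0.7 -0.5  0.8] [0.001 0.001 0.001] now px,pz 10.8 190.8 F [-0.4 -1.5  2.1] t 10.95 w -0.002 ext 72.6 j6 -0.34
loop_bar [(array([306.2, 202.5]), 0.63)] 
lever_tip [(array([291.6, 193.7]), 0.98)] 
keeper [(array([303.2, 202.5]), 0.75)] 
lever_pivot [(array([292.8, 216.5]), 0.86), (array([271.7, 185.5]), 0.56)] (array([499.44865688, -29.1480336 , 150.20344646]), np.float64(1.0527640117688308))
```

```bash
python3 -m handwheel '[[[3, 0, 0.5, 0, 0, 0], [6, 0, 1, 0, 0, 0], [9, 0, 2, 0, 0, 0], [11, 0, 2.5, 0, 0, 0], [13, 0, 3, 0, 0, 0], [15, 0, 4, 0, 0, 0], [17, 0, 5, 0, 0, 0], [17, 0, 5, 0, 0, 0]]]'|grep -E 'time|pos|^force'; python3 go.py -6 186
python3 - <<'E'
from h import *
im,d=cams.capture("side")
cv2.imwrite('pics/s3.png',cv2.resize(im[150:250,240:360,::-1],None,fx=5,fy=5))
for n in("loop_bar","lever_tip","keeper","loop_hinge"):
    a=cams.spot_point(n,"side")
    for r in a[:1]:
        p,dd=ray("side",r['uv']); t=(497.5-p[0])/dd[0]; q=p+dd*t; print(n,np.round(r['uv'],1),r['p'],'px',-28.5-q[1],'z',q[2])
E
```

```text
time_s: 12.25
eef_pos: [496.3, -22.1, 257.7]
force: [0.2, -0.4, 0.9]
d [-0.4 -0.2 -0.9] [-0.    -0.     0.001] now px,pz -6.4 185.1 F [ 0.2 -0.4  0.9] t 12.25 w 0.002 ext 72.6 j6 -0.31
loop_bar [302.2 201.7] 0.5 px 40.43645319124664 z 153.1262258068781
lever_tip [287.7 200.9] 0.81 px -21.71990379676737 z 196.32191215236674
keeper [305.7 202.2] 0.89 px 57.84706207603921 z 140.3709384231537
loop_hinge [292.1 217.3] 0.58 px -8.605324588341148 z 155.826584672401
```

View pics/s3.png

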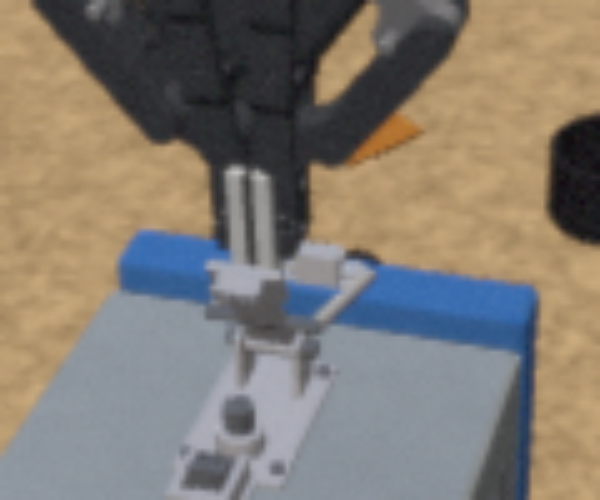

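```bash
python3 -m handwheel '[[[4, 0, 2, 0, 0, 0], [7, 0, 4, 0, 0, 0], [10, 0, 6, 0, 0, 0], [12.5, 0, 8.5, 0, 0, 0], [12.5, 0, 8.5, 0, 0, 0]]]'|grep -E 'time|pos|^force'; python3 -m handwheel '[[[1.5, 0, 2, 0, 0, 0], [3, 0, 4, 0, 0, 0], [4.5, 0, 6, 0, 0, 0], [6, 0, 8, 0, 0, 0], [6, 0, 8, 0, 0, 0]]]'|grep -E 'time|pos|^force'; python3 go.py -28.5 162
```

```text
time_s: 13.0
eef_pos: [496.0, -9.6, 249.2]
force: [0.3, -0.8, -0.9]
time_s: 13.5
eef_pos: [495.9, -3.6, 241.3]
force: [0.2, 0.9, 1.9]
d [ 3.6 -0.3  6.7] [ 0.    -0.001  0.001] now px,pz -24.9 168.7 F [0.2 0.9 1.9] t 13.5 w -0.001 ext 72.6 j6 -0.27
```

Run:
```python
from h import *
im,d=cams.capture("side"); it,_=cams.capture("top")
a=cv2.resize(im[165:245,255:355,::-1],None,fx=4,fy=4,interpolation=2); b=cv2.resize(it[160:220,230:330,::-1],None,fx=4,fy=4,interpolation=2)
cv2.imwrite('pics/s4.png',cv2.vconcat([a,b]))
for n in("loop_bar","lever_tip","keeper","loop_hinge"):
    a=cams.spot_point(n,"side")
    for r in a[:1]:
        p,dd=ray("side",r['uv']); t=(497.5-p[0])/dd[0]; q=p+dd*t; print(n,np.round(r['uv'],1),r['p'],'px',-28.5-q[1],'z',q[2])
```

```text
loop_bar [301.6 207.5] 0.38 px 36.2909426508495 z 143.8953058665664
lever_tip [283.8 216.6] 0.8 px -40.6179661776672 z 180.54620816499653
keeper [304.9 203.6] 0.75 px 53.471233147757516 z 140.34524834621897
loop_hinge [291.4 220.9] 0.76 px -12.461416722212675 z 151.46925226018539
```

View pics/s4.png

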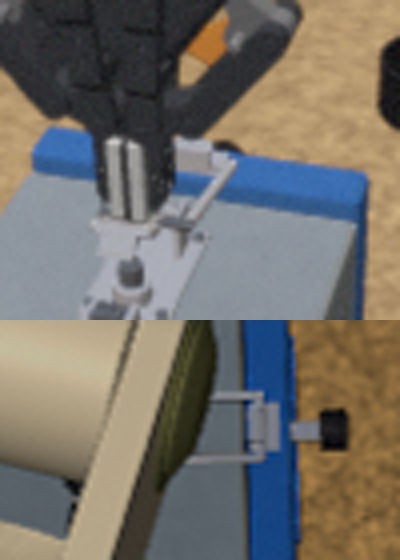

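Run:
```python
from h import *
im,d=cams.capture("side"); it,_=cams.capture("top")
O=np.array([496.3,-28.5,0]); ax=np.array([.028,-1,0]); ay=np.array([1,.028,0])
def W(x,y,z): return O+ax*x+ay*y+np.array([0,0,z])
for nm,P in {'bar if hooked':(52.6,0,141),'bar if on inside':(44,0,141),'nose outer':(55.6,0,150),'barL hooked':(52.6,17,141),'barR hooked':(52.6,-17,141)}.items(): print(nm,np.round(proj("side",W(*P)),1),np.round(proj("top",W(*P)),1))
a=cv2.resize(im[190:225,285:335,::-1],(700,490),interpolation=0)[:, :400]; b=cv2.resize(it[170:205,270:310,::-1],(400,350),interpolation=0)
a=cv2.resize(im[190:220,285:325,::-1],(400,300),interpolation=0)
cv2.imwrite('pics/s5.png',cv2.hconcat([a,b[:300]]))
```

```text
bar if hooked [304.6 203.5] [295.9 186.4]
bar if on inside [303.1 206.3] [292.  186.6]
nose outer [304.9 198.3] [297.1 185.9]
barL hooked [295.3 202.1] [295.7 178.7]
barR hooked [314. 205.] [296.1 194.2]
```

View pics/s5.png

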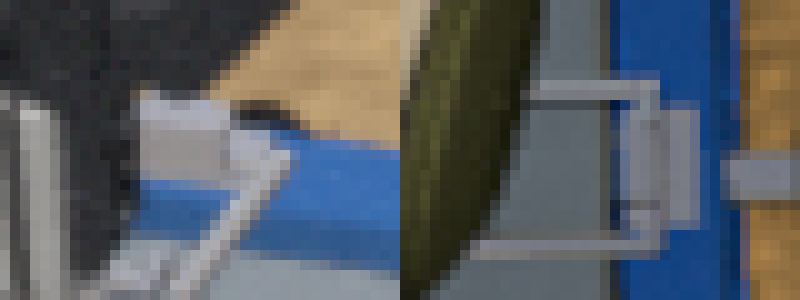

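```bash
python3 -m handwheel '[[[1.5, 0, 2.5, 0, 0, 0], [3, 0, 5, 0, 0, 0], [4.5, 0, 7.5, 0, 0, 0], [5.5, 0, 10, 0, 0, 0], [5.5, 0, 10, 0, 0, 0]]]'|grep -E 'pos|^force'; python3 -m handwheel '[[[0.5, 0, 1, 0, 0, 0], [1, 0, 2, 0, 0, 0], [1, 0, 2, 0, 0, 0]]]'|grep -E 'pos|^force'; python3 -m handwheel '[[[0.5, 0, 1, 0, 0, 0], [0.5, 0, 2, 0, 0, 0], [0.5, 0, 2, 0, 0, 0]]]'|grep -E 'time|pos|^force'; python3 go.py -31 150
```

```text
eef_pos: [495.7, 1.8, 230.9]
force: [0.5, 0.3, -0.9]
eef_pos: [495.7, 2.6, 229.3]
force: [0.0, -1.0, 1.6]
time_s: 15.0
eef_pos: [495.6, 3.2, 227.2]
force: [-0.2, -1.1, -0.3]
d [-0.7 -0.2  4.6] [-0.    -0.     0.001] now px,pz -31.7 154.6 F [-0.2 -1.1 -0.3] t 15.0 w -0.002 ext 72.6 j6 -0.26
```

```bash
python3 -m handwheel '[[[0, 0, 1, 0, 0, 0], [0, 0, 1, 0, 0, 0]]]'|grep -E 'pos|^force'; python3 -m handwheel '[[[0, 0, 1, 0, 0, 0], [0, 0, 1, 0, 0, 0]]]'|grep -E 'pos|^force'; python3 -m handwheel '[[[0, 0, 0.6, 0, 0, 0], [0, 0, 0.6, 0, 0, 0]]]'|grep -E 'pos|^force';python3 -m handwheel '[[[0, 0, 0.6, 0, 0, 0], [0, 0, 0.6, 0, 0, 0]]]'|grep -E 'time|pos|^force'
```

```text
eef_pos: [495.7, 3.2, 226.4]
force: [-0.2, 0.9, 1.4]
eef_pos: [495.7, 3.3, 226.0]
force: [-1.7, 3.1, 7.3]
eef_pos: [495.7, 3.3, 225.6]
force: [-3.7, 2.4, 9.6]
time_s: 15.8
eef_pos: [495.7, 3.4, 225.1]
force: [-3.2, 3.3, 11.3]
```

```bash
python3 -m handwheel '[[[0, 0, 0.5, 0, 0, 0], [0, 0, 0.5, 0, 0, 0]]]'|grep -E 'pos|^force'; python3 -m handwheel '[[[0, 0, 0.5, 0, 0, 0], [0, 0, 0.5, 0, 0, 0]]]'|grep -E 'pos|^force'; python3 -m handwheel '[[[0, 0, 0.4, 0, 0, 0], [0, 0, 0.4, 0, 0, 0]]]'|grep -E 'pos|^force'
```

```text
eef_pos: [495.7, 3.4, 224.8]
force: [-4.3, 2.8, 12.9]
eef_pos: [495.7, 3.4, 224.5]
force: [-4.7, 4.1, 14.7]
eef_pos: [495.7, 3.4, 224.3]
force: [-4.8, 4.6, 16.3]
```

```bash
python3 -m handwheel '[[[0, 0, 0.3, 0, 0, 0], [0, 0, 0.3, 0, 0, 0]]]'|grep -E 'pos|^force'; python3 -m handwheel '[[[0, 0, 0.3, 0, 0, 0], [0, 0, 0.3, 0, 0, 0]]]'|grep -E 'pos|^force'; python3 go.py -40 150
```

```text
eef_pos: [495.7, 3.5, 224.0]
force: [-5.3, 4.5, 17.1]
eef_pos: [495.7, 3.5, 223.8]
force: [-6.1, 4.4, 16.7]
d [ 8.  -0.3  1.2] [ 0.001 -0.001  0.001] now px,pz -32.0 151.2 F [-6.1  4.4 16.7] t 16.8 w -0.002 ext 72.6 j6 -0.26
```

```bash
python3 -m handwheel '[[[0, 0, -3, 0, 0, 0], [0, 0, -7, 0, 0, 0], [7.2, 0, -6.5, 0, -0.1, 0], [14.4, 0, -5.5, 0, -0.2, 0], [14.4, 0, -5.5, 0, -0.2, 0], [14.4, 0, -5.5, 0, -0.2, 0]]]'|grep -E 'time|pos|^force'; python3 go.py -32 150
python3 - <<'E'
from h import *
s=readout.sense(); A=q2R(s['ee_rot']); c=s['eef_pos']+A@[11,0,ctrl.tip_extent]-np.array([496.3,-28.5,0]); print('corner',-c[1],c[2]); print('world down in tool',A.T@[0,0,-1])
E
```

```text
time_s: 17.4
eef_pos: [495.2, 17.6, 227.5]
force: [-0.6, -0.9, -0.5]
d [-12.9  -0.2   7.5] [-0.001  0.198  0.002] now px,pz -31.8 156.3 F [-0.6 -0.9 -0.5] t 17.4 w -0.001 ext 72.6 j6 -0.06
corner -42.61581742595073 154.10465854083617
world down in tool [1.96597572e-01 7.91486679e-04 9.80483946e-01]
```

```bash
cat > c.sh <<'E'
grep -E 'time|pos|^force' | tr '\n' ' '; echo
E
python3 -m handwheel '[[[0.2, 0, 1, 0, 0, 0], [0.2, 0, 1, 0, 0, 0]]]'|sh c.sh; python3 -m handwheel '[[[0.2, 0, 1, 0, 0, 0], [0.2, 0, 1, 0, 0, 0]]]'|sh c.sh; python3 -m handwheel '[[[0.2, 0, 0.8, 0, 0, 0], [0.2, 0, 0.8, 0, 0, 0]]]'|sh c.sh;python3 -m handwheel '[[[0.1, 0, 0.5, 0, 0, 0], [0.1, 0, 0.5, 0, 0, 0]]]'|sh c.sh;python3 -m handwheel '[[[0.1, 0, 0.5, 0, 0, 0], [0.1, 0, 0.5, 0, 0, 0]]]'|sh c.sh
```

```text
time_s: 17.6 eef_pos: [495.3, 16.8, 226.6] force: [-0.7, -0.1, 1.0] 
time_s: 17.8 eef_pos: [495.4, 16.9, 226.2] force: [-1.8, -0.4, 4.9] 
time_s: 18.0 eef_pos: [495.4, 17.0, 225.8] force: [-3.1, 0.3, 8.7] 
time_s: 18.2 eef_pos: [495.4, 17.0, 225.4] force: [-3.9, 1.0, 10.2] 
time_s: 18.4 eef_pos: [495.4, 17.0, 225.1] force: [-4.7, 1.2, 11.8]
```

```bash
python3 -m handwheel '[[[0.1, 0, 0.5, 0, 0, 0], [0.1, 0, 0.5, 0, 0, 0]]]'|sh c.sh; python3 -m handwheel '[[[0.1, 0, 0.5, 0, 0, 0], [0.1, 0, 0.5, 0, 0, 0]]]'|sh c.sh; python3 -m handwheel '[[[0.1, 0, 0.4, 0, 0, 0], [0.1, 0, 0.4, 0, 0, 0]]]'|sh c.sh;python3 -m handwheel '[[[0, 0, 0.3, 0, 0, 0], [0, 0, 0.3, 0, 0, 0]]]'|sh c.sh
```

```text
time_s: 18.6 eef_pos: [495.4, 17.1, 224.7] force: [-4.8, 1.9, 13.0] 
time_s: 18.8 eef_pos: [495.4, 17.1, 224.4] force: [-5.8, 1.2, 14.9] 
time_s: 19.0 eef_pos: [495.4, 17.2, 224.1] force: [-7.1, 2.4, 16.2] 
time_s: 19.2 eef_pos: [495.4, 17.1, 223.9] force: [-6.1, 2.1, 16.8]
```

```bash
python3 -m handwheel '[[[0, -0.7, 0, 0, 0, 0], [0, -0.7, 0, 0, 0, 0]]]'|sh c.sh; python3 -m handwheel '[[[0, -0.7, 0.2, 0, 0, 0], [0, -0.7, 0.2, 0, 0, 0]]]'|sh c.sh; python3 -m handwheel '[[[0, 0, 0.3, 0, 0, 0], [0, 0, 0.3, 0, 0, 0]]]'|sh c.sh
```

```text
time_s: 19.4 eef_pos: [495.2, 17.1, 224.0] force: [-4.0, 1.3, 13.7] 
time_s: 19.6 eef_pos: [494.9, 17.1, 224.0] force: [-0.2, 3.2, 13.8] 
time_s: 19.8 eef_pos: [495.0, 17.1, 223.9] force: [-2.0, 3.3, 15.8]
```

```bash
python3 -m handwheel '[[[0, -0.3, 0.5, 0, 0, 0], [0, -0.3, 0.5, 0, 0, 0]]]'|sh c.sh; python3 -m handwheel '[[[0, -0.2, 0.4, 0, 0, 0], [0, -0.2, 0.4, 0, 0, 0]]]'|sh c.sh; python3 -m handwheel '[[[0, -0.2, 0.4, 0, 0, 0], [0, -0.2, 0.4, 0, 0, 0]]]'|sh c.sh
```

```text
time_s: 20.0 eef_pos: [494.8, 17.1, 223.6] force: [-0.3, 4.7, 17.2] 
time_s: 20.2 eef_pos: [494.8, 17.1, 223.3] force: [-0.5, 4.9, 17.8] 
time_s: 20.4 eef_pos: [494.7, 17.1, 223.0] force: [1.4, 6.3, 18.6]
```

```bash
python3 -m handwheel '[[[0.6, 0.1, 0, 0, 0, 0], [0.6, 0.1, 0, 0, 0, 0]]]'|sh c.sh; python3 -m handwheel '[[[0.4, 0, 0.3, 0, 0, 0], [0.4, 0, 0.3, 0, 0, 0]]]'|sh c.sh; python3 -m handwheel '[[[0.2, 0, 0.4, 0, 0, 0], [0.2, 0, 0.4, 0, 0, 0]]]'|sh c.sh
```

```text
time_s: 20.6 eef_pos: [494.8, 17.3, 223.0] force: [0.9, 2.2, 18.1] 
time_s: 20.8 eef_pos: [494.8, 17.4, 222.7] force: [-0.4, 1.3, 19.2] 
time_s: 21.0 eef_pos: [494.8, 17.4, 222.3] force: [0.3, -0.0, 19.7]
```

```bash
python3 -m handwheel '[[[0.1, 0, 0.3, 0, 0, 0], [0.1, 0, 0.3, 0, 0, 0]]]'|sh c.sh; python3 -m handwheel '[[[0.1, 0, 0.25, 0, 0, 0], [0.1, 0, 0.25, 0, 0, 0]]]'|sh c.sh
```

```text
time_s: 21.2 eef_pos: [494.8, 17.4, 222.0] force: [0.0, 0.4, 19.0] 
time_s: 21.4 eef_pos: [494.7, 17.4, 221.3] force: [2.0, -0.6, 12.2]
```

```bash
python3 -m handwheel '[[[0, 0, 0.3, 0, 0, 0], [0, 0, 0.3, 0, 0, 0]]]'|sh c.sh; python3 -m handwheel '[[[0, 0, -1, 0, 0, 0], [0, 0, -1, 0, 0, 0]]]'|sh c.sh; python3 -m handwheel '[[[0, 0, -1, 0, 0, 0], [0, 0, -1, 0, 0, 0]]]'|sh c.sh;python3 -m handwheel '[[[0, 0, -1, 0, 0, 0], [0, 0, -1, 0, 0, 0]]]'|sh c.sh
```

```text
time_s: 21.6 eef_pos: [494.8, 17.5, 220.9] force: [1.0, 0.5, 15.2] 
time_s: 21.8 eef_pos: [494.7, 17.5, 221.3] force: [4.0, -1.1, 9.3] 
time_s: 22.0 eef_pos: [494.1, 17.9, 221.5] force: [1.5, -2.1, 7.2] 
time_s: 22.2 eef_pos: [493.3, 18.4, 221.6] force: [2.0, -1.2, 5.0]
```

```bash
python3 -m handwheel '[[[0, 0, -1, 0, 0, 0], [0, 0, -2, 0, 0, 0], [0, 0, -4, 0, 0, 0]]]'|sh c.sh; python3 -m handwheel '[[[0, 0, -30, 0, 0, 0], [0, 0, -70, 0, 0, 0], [0, 0, -110, 0, 0, 0], [50, 0, -140, 0, 0, 0], [100, 0, -140, 0, 0, 0], [140, 0, -140, 0, 0, 0], [140, 0, -140, 0, 0, 0]]]'|sh c.sh;  python3 - <<'E'
from h import *
im,d=cams.capture("side"); it,dt=cams.capture("top")
a=cv2.resize(im[180:260,255:335,::-1],(400,400),interpolation=2); b=cv2.resize(it[160:220,240:320,::-1],(400,300),interpolation=2)
cv2.imwrite('pics/s6.png',cv2.hconcat([a,cv2.copyMakeBorder(b,0,100,0,0,0)]))
for n in("loop_bar","lever_tip","keeper","loop_hinge","lever_pivot"):
    a=cams.spot_point(n,"side");b=cams.spot_point(n,"top"); print(n,[(np.round(x[0]['uv'],1),x[0]['p']) for x in(a,b) if x], tri("side",a[0]['uv'],"top",b[0]['uv']) if a and b else '')
O=np.array([496.3,-28.5,0]); ax=np.array([.028,-1,0])
for th in(-.02,.1): 
  P=O+ax*(-49*np.cos(th)+2*np.sin(th))+np.array([0,0,148+49*np.sin(th)+2]); print(th,proj("side",P),proj("top",P))
# lever top heights from the top camera depth along y=0 plane
for x in range(-70,20,6):
  P=O+ax*x+np.array([0,0,150]); u,v=proj("top",P); print(x,np.round(deproj("top",(u,v),dt)[2],1),end='; ')
E
```

```text
time_s: 22.5 eef_pos: [492.8, 19.6, 225.0] force: [0.7, 0.2, -0.8] 
time_s: 23.2 eef_pos: [487.2, 188.7, 333.4] force: [0.3, -1.4, -0.1] 
loop_bar [(array([303. , 204.5]), 0.67), (array([293.7, 186.8]), 0.64)] (array([497.82338153, -76.02778675, 142.29261466]), np.float64(2.0234500032400353))
lever_tip [(array([283.1, 236.5]), 0.75), (array([248.1, 185.5]), 0.58)] (array([498.21406599,  21.34807918, 149.43761775]), np.float64(1.9536213695257147))
keeper [(array([305.6, 204.7]), 0.84), (array([291.9, 184. ]), 0.64)] (array([498.21535258, -73.6959192 , 144.15127317]), np.float64(9.34460012083196))
loop_hinge [(array([292.1, 223.4]), 0.91), (array([262.3, 185. ]), 0.65)] (array([497.1595224 , -10.03453792, 151.43585482]), np.float64(5.755884076628186))
lever_pivot [(array([292.2, 216.7]), 0.59), (array([272.1, 187.4]), 0.78)] (array([497.82828596, -29.23264179, 149.77770744]), np.float64(6.152015379618748))
-0.02 [np.float64(284.69590484987447), np.float64(236.70389635160268)] [np.float64(248.6262875950568), np.float64(187.46766113410905)]
0.1 [np.float64(284.5586605218903), np.float64(233.51898040973046)] [np.float64(248.43863853746157), np.float64(187.17653487506834)]
-70 143.7; -64 146.7; -58 148.1; -52 143.4; -46 145.7; -40 149.7; -34 149.1; -28 147.4; -22 149.1; -16 151.0; -10 149.8; -4 150.0; 2 151.1; 8 132.4; 14 131.1;
```

View pics/s6.png

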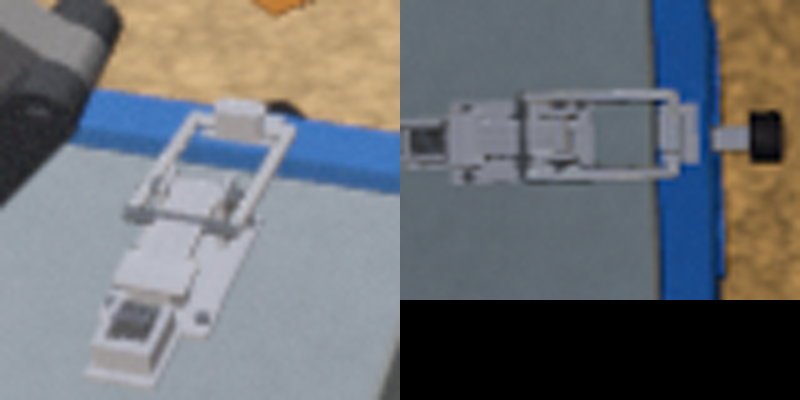

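The picture shows the lever lying level (tip at side pixel 283,236, matching about -0.02 rad), the loop hooked behind the keeper (303,204), the cover shut and the arm clear.

```bash
python3 -c "
from rig import order; print(order.finish_job())"
```

```text
the job is handed in; nothing more can be done
None
```

I handed the job in with the cover pulled tight, the loop hooked over the keeper, the lever caught (snap felt at about 19 N) and the arm clear; the hand-in returned no verdict.

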